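# Draw a block from the planing sled and offer it up over the gluing cradle

## Task

Draw the square wooden block straight out of the open end of the planing sled until it is wholly clear of the bridge, then lift it and carry it over the pine offcut with the block plane on it to the gluing cradle. Finish holding it still in the gripper, level, centred over the cradle's trough and in line with it, with its underside about 15 mm above the two long cheeks, so that the fit can be checked by eye before gluing. Neither block nor gripper may touch the cradle at any time, and the pine offcut, the plane and the sanding block stay where they are; do not put the block down or let go at the end.

Things in the scene. Friction and masses are not known exactly. Their poses are not given: they have to be found in the camera images.
- workpiece: the square wooden block, 45 x 140 x 45 mm (x, y, z), about 0.16 kg, loose. Origin at the centre of its underside, y along its length, z up. It starts lying on the sled's bed with its rear end in the tunnel and its front end sticking out 70 to 100 mm.
- sled: wooden planing sled, fixed to the bench on the left or the right. Origin on the bench in the middle line, x along its tunnel, z up. Bed 12 mm thick, x = -120 to +150 mm, 125 mm wide. Tunnel at x = +50 to +130 mm, closed at the +x end; the block comes out along -x, and is clear of the bridge when its origin is at x below -20 mm. In front of the tunnel nothing stands beside the block.
- sled_mouth (a point): middle of the tunnel's open end, at the height of the bed (12 mm above the bench), 50 mm along +x from the sled's origin. The tunnel: two side cheeks 53 mm apart under a bridge whose underside is 63 mm and top 78 mm above the bench; 80 mm long, 117 mm wide outside
- cradle: wooden gluing cradle, fixed to the bench, on the other side from the sled. Origin on the bench under its centre, x along its trough, z up. Base 220 x 125 x 15 mm; two long cheeks (166 mm long, 30 mm wide, tops 45 mm above the bench) leave a trough 53 mm wide; an end stop across each end, inner faces at x = -83 and +83 mm, top 65 mm above the bench. It is the same either way round.
- cradle_mouth (a point): the centre of the cradle's trough at the height of the cheeks' tops, 45 mm above the bench; same axes as the cradle
- pine_offcut: pine offcut 70 x 300 x 35 mm lying on the bench between sled and cradle, pointing away from the robot. Origin at the centre of its underside, y along its length, z up. Obstacle, to be passed over.
- plane: block plane 52 x 164 x 57 mm standing on the pine offcut, its top about 92 mm above the bench. Origin at the centre of its underside.
- sanding_block: cork sanding block 62 x 116 x 34 mm, lying behind the pine offcut; leave alone. Origin at the centre of its underside.
Not all that is in view belongs to the job. What is shaped like the workpiece but pink or turquoise is not meant.

How it is judged (in metres and radians):
On the way, in this order (a step that is already met when the one before it is completed fails the run):
1. the block has been drawn out along the sled's bed, wholly clear of the bridge, before being lifted more than 25 mm (x of workpiece in the frame of sled between -0.2 and -0.02 m and y of workpiece in the frame of sled between -0.03 and 0.03 m and z of workpiece in the frame of sled below 0.037 m), for 0.05 s.
2. the block passes above the pine offcut (x of workpiece in the frame of pine_offcut between -0.06 and 0.06 m and y of workpiece in the frame of pine_offcut between -0.2 and 0.2 m and z of workpiece in the frame of pine_offcut above 0.035 m), for 0.05 s.
At the end, for the whole second after the job is handed in: the gripper holds the block still over the cradle: its centre within 10 mm along and 8 mm across the trough's centre, in line within 0.09 rad (5 degrees), level within 0.09 rad, its underside 5 to 25 mm above the cheeks, touching nothing but the fingers (x of workpiece in the frame of cradle_mouth between -0.01 and 0.01 m and y of workpiece in the frame of cradle_mouth between -0.008 and 0.008 m and z of workpiece in the frame of cradle_mouth between 0.005 and 0.025 m and angle between the y axis of workpiece and the x axis of cradle, either way round below 0.09 rad and angle between workpiece's own z axis and vertical below 0.09 rad and contact force between workpiece and cradle below 0.1 N and contact force between workpiece and the fingers above 1 N and linear speed of workpiece below 0.01 m/s and angular speed of workpiece below 0.1 rad/s); the arm keeps its last pose, push and grip.
It fails at once if the block or the gripper touches the cradle (contact force between any of workpiece, the arm, the fingers and cradle above 0.5 N).
It fails at once if the pine offcut, the plane or the sanding block is moved by more than 15 mm (distance of any of pine_offcut, plane, sanding_block from where it was at the start of the episode above 0.015 m).
It also fails if it takes over 43 s, if anything falls off the work surface, if the arm or the gripper's body presses on something with over 40 N, if the wrist force passes 120 N, or if a joint passes its speed limit or range.

## Robot

A 7-joint arm with a two-finger parallel gripper is mounted at the origin on a cart in front of the work surface, level with it; the furniture and walls round the work are solid. World frame = base frame: x ahead of the robot, y to its left, z up, the work surface at z = 0. Lengths are in m, angles in degrees, forces in N, time in s.
With the tool pointing down it reaches from about 0.4 to 0.925 m from the base axis. Payload 5.6 kg.
Tool frame: the origin (TCP) lies on the centre line of the jaws, within the pads' length; the fingertips stand 19 mm ahead of it and the grasp point (between the pads) is the TCP; z points along the fingers, y is the direction in which the jaws open and shut (so a half turn about z gives the same grasp; the last joint's range is limited). The gripper opens to 85 mm and grips with 20 to 120 N. Pads are 22 mm wide; open, the fingers measure 114 mm over their backs; the gripper's body (76 mm by 85 mm) begins 54 mm behind the grasp point. The pads swing forward as they close: fully open they stand 13 mm farther back than shut.
Start: joints at [-76.49, 26.786, -0.665, 91.828, 0.344, 61.387, -3.226], TCP at [0.179, 0.625, 0.25] pointing down, gripper open.
Joint ranges: [-144.91, 144.91], [-17.63, 115.5], [-89.93, 88.59], [15.96, 139.68], [-74.01, 254.01], [8.47, 105.57], [-167.45, 167.45]. Speed limits (degrees/s): [147.25, 147.25, 180, 180, 180, 180, 180].

## Interface

Orientations are given as a 3x3 rotation matrix whose columns are the frame's x, y, z axes.
In Python, from plant import r gives the robot as it stands.
- The arm moves only by the tool carry_out, never from a script. Its argument "commands" is a list of rows, each a list of 5 numbers: the shift along the tool's x, y, z normalised to -1 to 1, where 1 is 500 mm, then the turn about the tool's z normalised to -1 to 1, where 1 is 30 degrees, then the opening, from 0 (shut) to 1 (fully open). A call has 1 to 20 rows; each row is the pose to reach, as a shift and turn from the pose measured when the call began, along the tool's axes at that moment; what a row does not reach only later rows make up. A row lasts 1/12 s, in which the tool goes at most 41.7 mm and 7.16 degrees, less where a joint would pass 70% of its speed; a pose out of reach is approached as far as the arm can. A call with a number of a shift or a turn outside -1 to 1 is refused whole. A call with a gripper value outside its range is refused whole. The fingers move at their own pace and stop on an object; "force" is the grip in N (left out, the last holds). Time passes only in rows, so rows that repeat a pose let the fingers close. It gives the time, the measured TCP pose, the force and the opening at its end, in the units of the state.
- r.sense(): the state, without advancing time (a new reading comes with each control period).
- r.capture(name): name is "side" or "top" or "wrist"; returns a dict with "color" (384x512x3 uint8, blue, green, red), "fx", "fy", "cx", "cy" (pixels), "R" (3x3) and "t" (3): a world point X has camera coordinates R X + t. Camera axes: x right, y down, z forward; pixel columns grow to the right and rows downward; lengths in m; the calibration is good to about 2 mm. A picture is of the moment at which its call begins. There is no depth.
- r.sign_off(): hands the job in, once; it reports no verdict.
The state is a dict: "t": time; "joint_pos": joint angles; "qvel": joint speeds; "joint_efforts": joint torques, N m; "position": TCP position; "ee_rot": TCP orientation; "force": force on the tool from outside, world axes, zero at the start; "ft_torque": the same for the moment, N m; "gripper_width": finger opening in m.
Only numpy, scipy, OpenCV 4.12 (cv2) and the standard library are available. Lean on these libraries where they do the work, as an engineer would, in place of code of your own. Each camera call takes 0.05 s, during which the arm holds its last target.

## Working session

There is one attempt and no reset: what is moved stays moved. The work goes in short steps, Python scripts to look and compute and a tool call to move; the robot and the scene stay as the last step left them, time stands still between calls to the robot, and variables do not carry over. Pictures are saved under pics/ and viewed, and the job is handed in when it is done.

Besides the shell and the picture viewer there is one more tool, called after "Emit:" by a JSON object that holds its "name" and its "arguments". carry_out: Moves the arm, as the interface text tells. Scaled input: -1 to 1 covers 500 mm each way for a shift and 30 degrees each way for a turn. Its arguments: {"type":"object","properties":{"commands":{"type":"array","items":{"type":"array","items":{"type":"number"}}},"force":{"type":"number"}},"required":["commands"]}

```bash
mkdir -p pics; ls
python3 - <<'E'
from plant import r
import cv2,numpy as np
s=r.sense();print({k:(np.round(v,3).tolist()) for k,v in s.items()})
for n in["side","top","wrist"]:
    c=r.capture(n);cv2.imwrite(f"pics/{n}0.png",c["color"])
    print(n,c["fx"],c["fy"],c["cx"],c["cy"],np.round(c["R"],4).tolist(),np.round(c["t"],4).tolist())
E
```

```text
pics
{'t': 0.0, 'joint_pos': [-76.49, 26.836, -0.665, 91.883, 0.343, 61.384, -3.227], 'qvel': [-0.005, 0.004, 0.053, 0.058, -0.038, 0.031, 0.053], 'joint_efforts': [-0.0, -53.237, 0.022, -25.131, 0.011, 0.008, 0.0], 'position': [0.179, 0.624, 0.249], 'ee_rot': [[-0.961, 0.275, -0.0], [0.275, 0.961, -0.002], [-0.0, -0.002, -1.0]], 'force': [0.315, -0.844, -0.042], 'ft_torque': [-0.031, -0.026, 0.018], 'gripper_width': 0.085}
side 367.7201413654208 367.7201413654208 255.7486702969811 191.8213620537162 [[0.9999, 0.0068, 0.009], [0.0113, -0.6137, -0.7895], [0.0002, 0.7895, -0.6137]] [-0.6041, 0.0279, 1.2899]
top 347.678085493626 347.678085493626 254.40714090712027 187.80035142876858 [[0.0026, -0.9997, 0.0253], [-0.9941, -0.0053, -0.1083], [0.1084, -0.0249, -0.9938]] [-0.074, 0.5671, 1.0624]
wrist 308.6757634618306 308.6757634618306 260.93099776444706 192.45284058388023 [[0.2754, 0.9613, -0.0006], [0.9234, -0.2644, 0.2781], [0.2672, -0.0771, -0.9605]] [-0.6506, -0.0364, 0.3787]
```

View pics/side0.png

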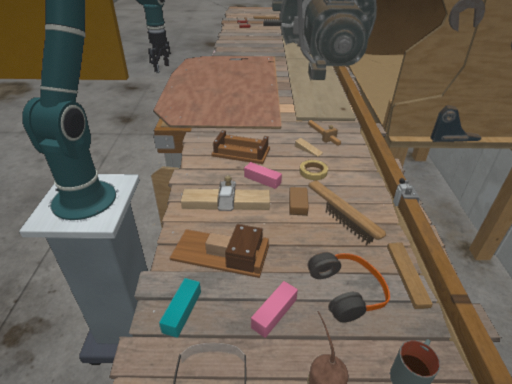

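View pics/top0.png

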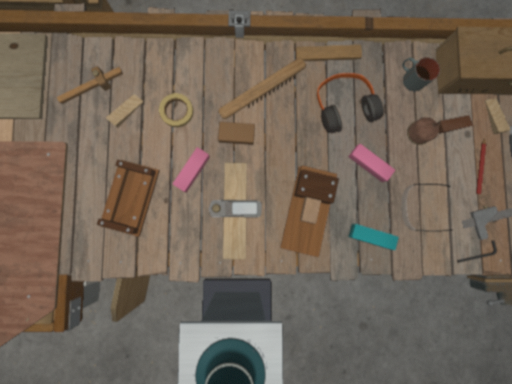

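View pics/wrist0.png

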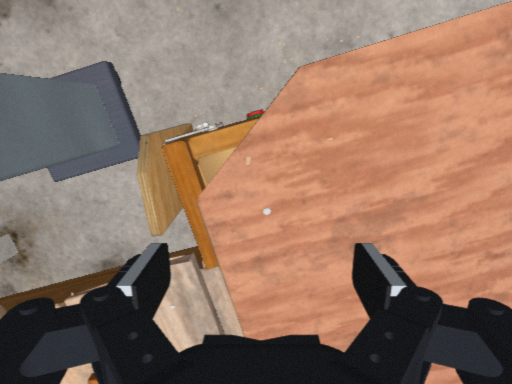

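The sled is on the right (top view about (312,210)), with its tunnel at the far end and the block poking out at (311,210). The offcut and plane are at (236,210) and the cradle at (129,197). I'll enlarge the pictures and measure from both views.

Run:
```python
import cv2
a=cv2.imread("pics/top0.png");b=cv2.imread("pics/side0.png")
cv2.imwrite("pics/t_sled.png",cv2.resize(a[155:265,270:350],None,fx=7,fy=5.4*7/5.4*0.75,interpolation=cv2.INTER_CUBIC) if 0 else cv2.resize(a[160:260,270:350],None,fx=6,fy=6,interpolation=cv2.INTER_CUBIC))
cv2.imwrite("pics/t_cr.png",cv2.resize(a[150:245,90:265],None,fx=4.5,fy=4.5,interpolation=cv2.INTER_CUBIC))
cv2.imwrite("pics/s_sled.png",cv2.resize(b[215:280,165:275],None,fx=7,fy=7,interpolation=cv2.INTER_CUBIC))
cv2.imwrite("pics/s_cr.png",cv2.resize(b[125:215,175:285],None,fx=6.6,fy=6.6,interpolation=cv2.INTER_CUBIC))
```

```text
(no output)
```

View pics/t_sled.png

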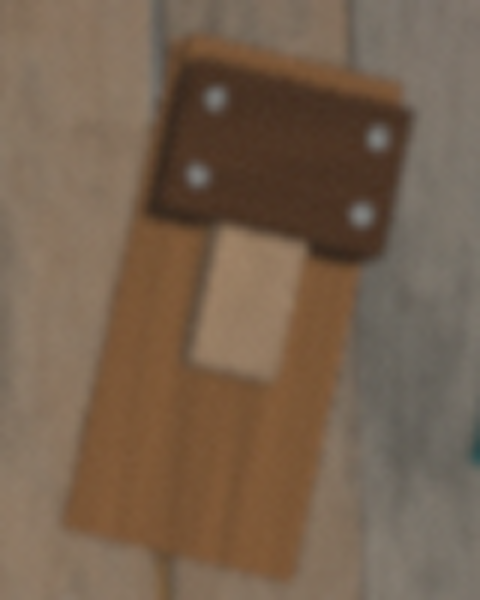

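View pics/t_cr.png

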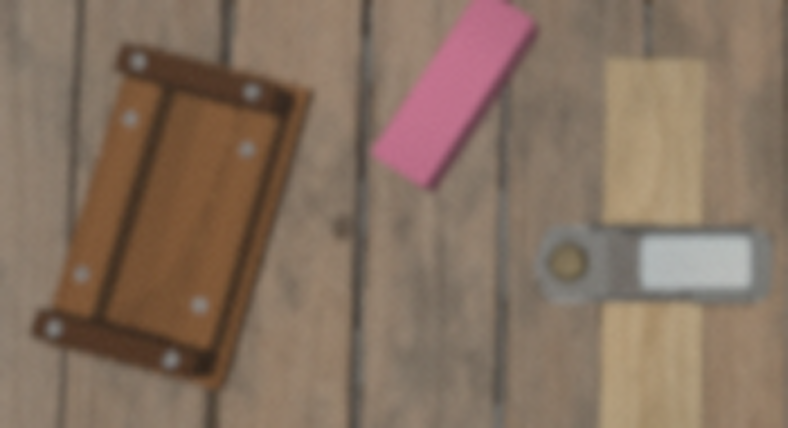

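View pics/s_sled.png

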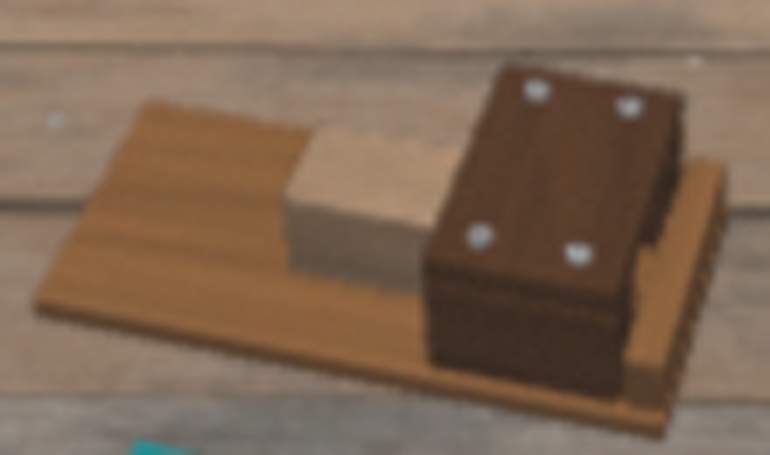

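View pics/s_cr.png

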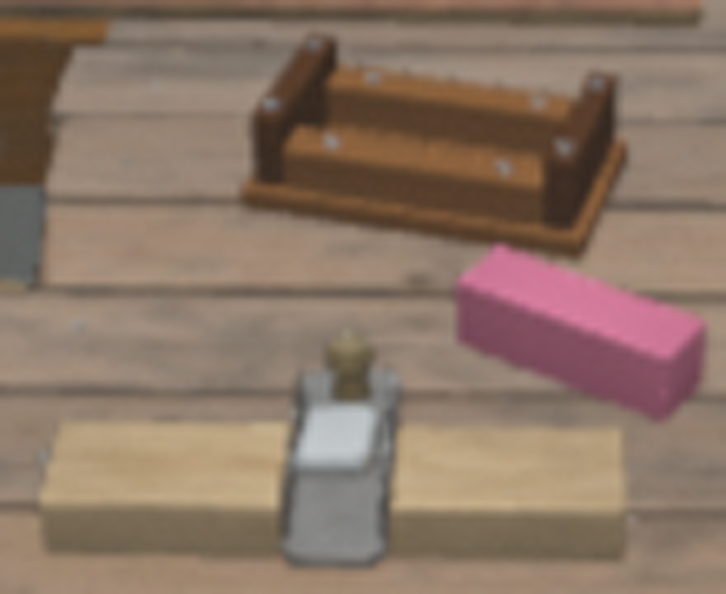

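The screws on the bridge and cradle are good matched points in both views. I'll refine them to sub-pixel and triangulate.

```bash
cat > h.py <<'E'
import cv2,numpy as np
from plant import r
def P(c):
    K=np.array([[c["fx"],0,c["cx"]],[0,c["fy"],c["cy"]],[0,0,1.]]);return K@np.c_[c["R"],c["t"]]
def tri(c1,p1,c2,p2):
    X=cv2.triangulatePoints(P(c1),P(c2),np.array(p1,float).T,np.array(p2,float).T);return (X[:3]/X[3]).T
def plane(c,p,z):
    p=np.atleast_2d(p);d=np.c_[(p[:,0]-c["cx"])/c["fx"],(p[:,1]-c["cy"])/c["fy"],np.ones(len(p))]@c["R"]
    o=-np.array(c["R"]).T@np.array(c["t"]);return o+d*((z-o[2])/d[:,2])[:,None]
def proj(c,X):
    q=np.atleast_2d(X)@np.array(c["R"]).T+c["t"];return np.c_[q[:,0]/q[:,2]*c["fx"]+c["cx"],q[:,1]/q[:,2]*c["fy"]+c["cy"]]
def unc(p,s,o): return (np.array(p,float)+.5)/s-.5+np.array(o)
def bright(img,p,rad=2):
    g=img.min(axis=2).astype(float);out=[]
    for q in p:
        x,y=np.round(q).astype(int);w=g[y-rad:y+rad+1,x-rad:x+rad+1];w=np.clip(w-np.percentile(w,60),0,None)
        Y,X=np.mgrid[y-rad:y+rad+1,x-rad:x+rad+1];out.append([(w*X).sum()/w.sum(),(w*Y).sum()/w.sum()])
    return np.array(out)
E
python3 - <<'E'
from h import *
t=r.capture("top");s=r.capture("side")
np.set_printoptions(precision=4,suppress=True)
def both(n,tp,sp,ref=True):
    a,b=(bright(t["color"],tp),bright(s["color"],sp)) if ref else (tp,sp)
    print(n,"shift",np.abs(a-tp).max(),np.abs(b-sp).max())
    X=tri(t,a,s,b);print(X, "reproj",np.abs(proj(t,X)-a).max(),np.abs(proj(s,X)-b).max());return X
S=both("bridge ABCD",unc([(215,99),(378,138),(198,177),(362,214)],6,(270,160)),unc([(629,106),(579,254),(537,90),(480,236)],7,(165,215)))
def yaw(v):return np.degrees(np.arctan2(v[1],v[0]))
print("ctr",S.mean(0),"yaw",yaw(S[0]-S[2]),yaw(S[1]-S[3]),yaw(S[0]-S[1])-90)
C=both("cradle",unc([(138,62),(252,92),(54,327),(171,358),(130,118),(247,149),(81,273),(200,305)],4.5,(90,150)),unc([(599,85),(564,148),(315,45),(271,104),(539,102),(504,166),(374,77),(332,142)],6.6,(175,125)))
print("ctr",C[:4].mean(0),C[4:].mean(0),[yaw(C[i]-C[j]) for i,j in((0,2),(1,3),(4,6),(5,7))])
B=both("block FL FR",unc([(190,362),(273,382)],6,(270,160)),unc([(318,128),(288,192)],7,(165,215)),False)
bp=plane(t,unc([(190,362),(273,382),(217,225),(308,242)],6,(270,160)),0.057);print("block on .057",bp,yaw(bp[2]-bp[0]),yaw(bp[3]-bp[1]))
bs=plane(s,unc([(318,128),(288,192)],7,(165,215)),0.057);print(bs)
# plane/offcut
print("offcut",plane(t,unc([(606,60),(704,60)],4.5,(90,150)),.035),plane(t,unc([(536,265),(770,265)],4.5,(90,150)),.08))
print("sled front bed corners",plane(t,unc([(66,528),(297,580)],6,(270,160)),.012))
E
```

```text
bridge ABCD shift 0.20986394557823473 0.21489134307086033
[[ 0.6004 -0.2251  0.0797]
 [ 0.5807 -0.3071  0.0793]
 [ 0.5611 -0.2155  0.0794]
 [ 0.5421 -0.2982  0.0797]] reproj 0.4964425446805478 0.4895809728102165
ctr [ 0.5711 -0.2615  0.0795] yaw -13.701240322210888 -12.922507216663819 -13.533616470337336
cradle shift 0.44347826086954 2.026526130873947
[[0.6364 0.3333 0.0775]
 [0.6176 0.2605 0.0669]
 [0.4569 0.3804 0.0774]
 [0.4361 0.3047 0.0734]
 [0.6014 0.345  0.056 ]
 [0.581  0.2679 0.0475]
 [0.4961 0.3716 0.0589]
 [0.4747 0.2956 0.0478]] reproj 0.9511351995111852 0.6062195963636725
ctr [0.5368 0.3198 0.0738] [0.5383 0.32   0.0525] [np.float64(-14.684091970151188), np.float64(-13.689865699953835), np.float64(-14.214106134731136), np.float64(-14.574414340040423)]
block FL FR shift 0.0 0.0
[[ 0.4684 -0.2146  0.0551]
 [ 0.4596 -0.256   0.0589]] reproj 0.9479063968790911 0.9092719854253346
block on .057 [[ 0.4668 -0.2145  0.057 ]
 [ 0.4568 -0.2568  0.057 ]
 [ 0.5368 -0.2292  0.057 ]
 [ 0.5283 -0.276   0.057 ]] -11.889568774076624 -15.038467504611555
[[ 0.4702 -0.2163  0.057 ]
 [ 0.4619 -0.2538  0.057 ]]
offcut [[ 0.6454  0.0236  0.035 ]
 [ 0.6459 -0.0451  0.035 ]] [[ 0.4994  0.0654  0.08  ]
 [ 0.5    -0.0896  0.08  ]]
sled front bed corners [[ 0.3805 -0.1553  0.012 ]
 [ 0.3537 -0.2767  0.012 ]]
```

Emit:
{"name": "carry_out", "arguments": {"commands": [[-0.04, -0.02, -0.01, -0.03, 1], [-0.1, -0.05, -0.02, -0.08, 1], [-0.78, -0.39, -0.1, -0.08, 1], [-0.78, -0.39, -0.1, -0.08, 1], [-0.78, -0.39, -0.1, -0.08, 1], [-0.78, -0.39, -0.1, -0.08, 1], [-0.78, -0.39, -0.1, -0.08, 1], [-0.78, -0.39, -0.1, -0.08, 1], [-0.78, -0.39, -0.1, -0.08, 1], [-0.78, -0.39, -0.1, -0.08, 1], [-0.78, -0.39, -0.1, -0.08, 1], [-0.78, -0.39, -0.1, -0.08, 1], [-0.78, -0.39, -0.1, -0.08, 1], [-0.78, -0.39, -0.1, -0.08, 1], [-0.78, -0.39, -0.1, -0.08, 1], [-0.78, -0.39, -0.1, -0.08, 1]]}}

```text
t: 1.58
position: [0.4986, 0.3316, 0.2997]
ee_rot: [[-0.973, 0.232, -0.001], [0.232, 0.973, -0.001], [0.001, -0.001, -1.0]]
force: [-0.8, 0.2, -0.6]
gripper_width: 0.0855
```

Run:
```python
from h import *
import pickle
s=r.sense();print(s["t"],s["position"],np.round(s["ee_rot"],4).tolist(),s["joint_pos"])
c=r.capture("wrist");pickle.dump(c,open("w1.pkl","wb"));cv2.imwrite("pics/w1.png",c["color"])
```

```text
1.5833 [0.49856736 0.33161148 0.29972687] [[-0.9728, 0.2315, -0.0012], [0.2315, 0.9728, -0.0005], [0.001, -0.0008, -1.0]] [-43.06199047  19.12092016   7.94350085  96.68036502  -2.89091566
  64.46928631  42.31043002]
```

View pics/w1.png

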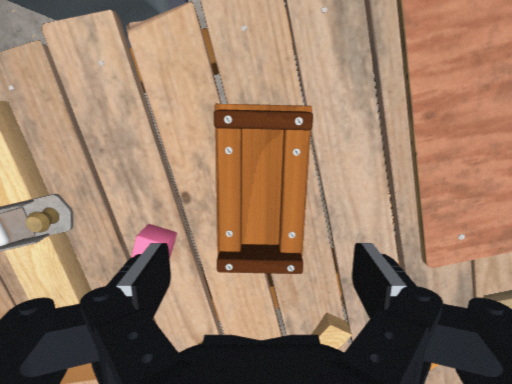

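The wrist picture shows the whole cradle. Its screws sit at about (228,119), (299,121), (228,151), (297,152), (228,234), (292,235), (229,267) and (291,268). I'll take a second view from 80 mm further on.

Emit:
{"name": "carry_out", "arguments": {"commands": [[-0.16, 0, 0, 0, 1], [-0.16, 0, 0, 0, 1], [-0.16, 0, 0, 0, 1], [-0.16, 0, 0, 0, 1], [-0.16, 0, 0, 0, 1]]}}

```text
t: 2.05
position: [0.5756, 0.3141, 0.2992]
ee_rot: [[-0.973, 0.23, -0.002], [0.23, 0.973, -0.001], [0.002, -0.001, -1.0]]
force: [0.6, 0.2, -0.4]
gripper_width: 0.0856
```

Run:
```python
from h import *
import pickle
s=r.sense();print(s["t"],s["position"],np.abs(s["qvel"]).max())
c=r.capture("wrist");pickle.dump(c,open("w2.pkl","wb"));cv2.imwrite("pics/w2.png",c["color"])
```

```text
2.05 [0.57557012 0.31405103 0.29916691] 0.9154765005792157
```

View pics/w2.png

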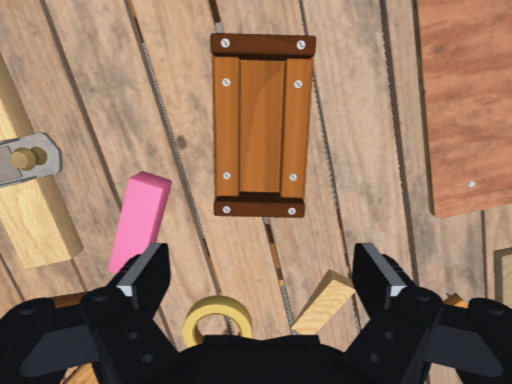

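The second view shows the same screws at (225,43), (301,45), (226,82), (298,84), (227,176), (293,177), (226,210) and (292,211).

Run:
```python
from h import *
import pickle
np.set_printoptions(precision=4,suppress=True)
c1,c2=[pickle.load(open(f"w{i}.pkl","rb")) for i in(1,2)]
p1=np.array([(228,119),(299,121),(228,151),(297,152),(228,234),(292,235),(229,267),(291,268)],float)
p2=np.array([(225,43),(301,45),(226,82),(298,84),(227,176),(293,177),(226,210),(292,211)],float)
for _ in range(2): p1=bright(c1["color"],p1,4);p2=bright(c2["color"],p2,4)
print(np.c_[p1,p2])
X=tri(c1,p1,c2,p2);print(X)
yaw=lambda v:np.degrees(np.arctan2(v[1],v[0]))
E=[0,1,6,7];Ch=[2,3,4,5]
print("ctr",X[E].mean(0),X[Ch].mean(0),[yaw(X[b]-X[a]) for a,b in((0,6),(1,7),(2,4),(3,5))],[yaw(X[b]-X[a])-90 for a,b in((0,1),(2,3),(4,5),(6,7))])
for c,p in((c1,p1),(c2,p2)): print("planes",plane(c,p[E],.066).mean(0),plane(c,p[Ch],.046).mean(0))
```

```text
[[227.5992 118.8796 224.8913  42.2496]
 [298.4334 120.6554 300.5767  44.3183]
 [228.2396 149.9514 225.8676  81.8427]
 [295.9608 151.3618 297.5813  83.7218]
 [228.7287 233.0172 226.32   175.2249]
 [291.4757 234.4679 292.83   176.6581]
 [228.539  266.5087 226.1172 209.2097]
 [290.3728 267.845  291.4459 210.4843]]
[[0.4382 0.3087 0.0666]
 [0.4586 0.3859 0.0669]
 [0.4747 0.2975 0.0458]
 [0.4958 0.3778 0.0448]
 [0.5816 0.2692 0.0449]
 [0.6022 0.3499 0.0467]
 [0.6186 0.2612 0.0659]
 [0.638  0.3388 0.0678]]
ctr [0.5384 0.3236 0.0668] [0.5386 0.3236 0.0455] [np.float64(-14.741745192399634), np.float64(-14.737966481381859), np.float64(-14.82579532183081), np.float64(-14.720068853442816)] [np.float64(-14.78583733190709), np.float64(-14.691180631077785), np.float64(-14.300559562538922), np.float64(-14.024615656129697)]
planes [0.5386 0.3236 0.066 ] [0.5385 0.3236 0.046 ]
planes [0.5385 0.3237 0.066 ] [0.5386 0.3236 0.046 ]
```

Emit:
{"name": "carry_out", "arguments": {"commands": [[0, -0.03, 0, 0, 1], [0, -0.09, 0, 0, 1], [0, -1, 0, 0, 1], [0, -1, 0, 0, 1], [0, -1, 0, 0, 1], [0, -1, 0, 0, 1], [0, -1, 0, 0, 1], [0, -1, 0, 0, 1], [0, -1, 0, 0, 1], [0, -1, 0, 0, 1], [0, -1, 0, 0, 1], [0, -1, 0, 0, 1], [0, -1, 0, 0, 1], [0, -1, 0, 0, 1], [0, -1, 0, 0, 1], [0, -1, 0, 0, 1], [0, -1, 0, 0, 1], [0, -1, 0, 0, 1]]}}

```text
t: 3.6
position: [0.4609, -0.1704, 0.2997]
ee_rot: [[-0.974, 0.226, -0.002], [0.226, 0.974, 0.0], [0.002, -0.0, -1.0]]
force: [0.1, 0.4, -0.9]
gripper_width: 0.0854
```

Run:
```python
from h import *
import pickle
s=r.sense();print(s["t"],s["position"],np.abs(s["qvel"]).max(),s["joint_pos"])
c=r.capture("wrist");pickle.dump(c,open("w3.pkl","wb"));cv2.imwrite("pics/w3.png",c["color"])
```

```text
3.6 [ 0.4609277  -0.17038594  0.29973828] 0.36835916126915375 [ -5.92882175   8.03079703  24.79199383 111.58524686  -3.80587072
  61.29107708  97.42509692]
```

View pics/w3.png

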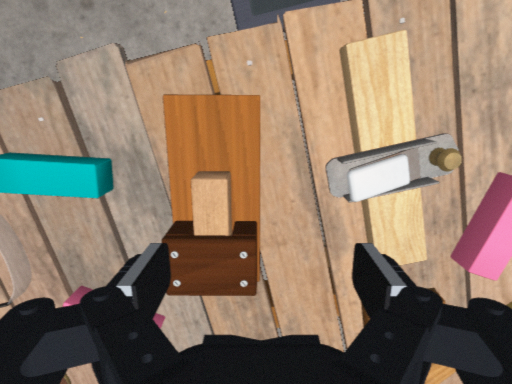

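Emit:
{"name": "carry_out", "arguments": {"commands": [[-0.1, -0.13, 0, 0, 1], [-0.1, -0.13, 0, 0, 1], [-0.1, -0.13, 0, 0, 1], [-0.1, -0.13, 0, 0, 1], [-0.1, -0.13, 0, 0, 1]]}}

```text
t: 4.07
position: [0.4949, -0.2442, 0.2991]
ee_rot: [[-0.974, 0.225, -0.003], [0.225, 0.974, 0.001], [0.004, 0.0, -1.0]]
force: [-0.8, 0.3, -0.9]
gripper_width: 0.0857
```

Run:
```python
from h import *
import pickle
s=r.sense();print(s["t"],s["position"],np.abs(s["qvel"]).max(),s["joint_pos"])
c=r.capture("wrist");pickle.dump(c,open("w4.pkl","wb"));cv2.imwrite("pics/w4.png",c["color"])
a=pickle.load(open("w3.pkl","rb"))["color"]
z=lambda i,x,y:cv2.resize(i[y:y+80,x:x+80],None,fx=5,fy=5,interpolation=cv2.INTER_CUBIC)
cv2.imwrite("pics/w3z.png",z(a,175,160))
```

```text
4.0667 [ 0.49492148 -0.24422207  0.29905252] 1.1175994463070398 [ 5.28688303e-02  1.50234658e+01  2.74241214e+01  1.04029058e+02
 -7.65543587e+00  6.29831551e+01  1.07171109e+02]
```

View pics/w4.png

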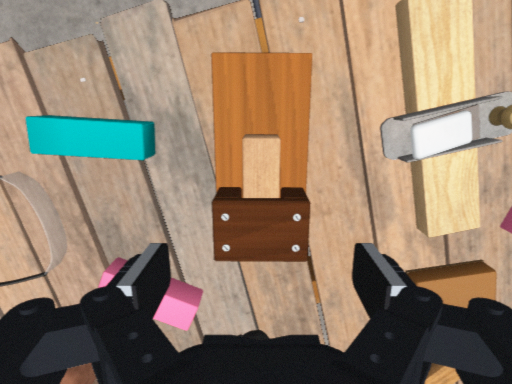

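View pics/w3z.png

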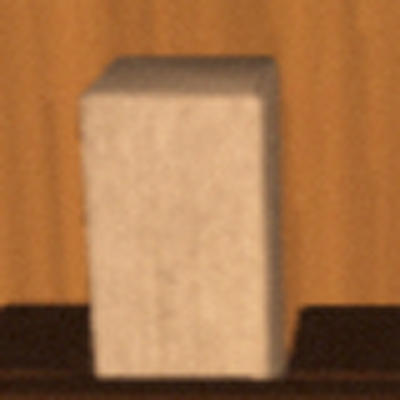

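Run:
```python
from h import *
import pickle
a=pickle.load(open("w4.pkl","rb"))["color"]
cv2.imwrite("pics/w4z.png",cv2.resize(a[125:205,222:302],None,fx=5,fy=5,interpolation=cv2.INTER_CUBIC))
```

```text
(no output)
```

View pics/w4z.png

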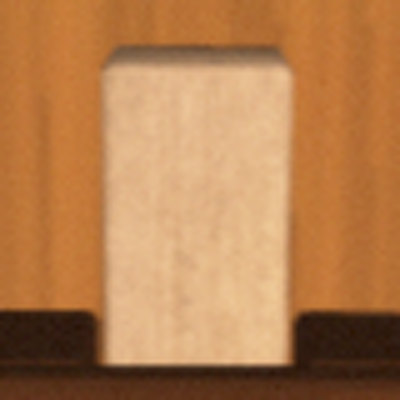

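The block's top face in this crop has front corners (103,68) and (293,68). Its sides run down to (103,366) and (291,366) at the bridge.

Run:
```python
from h import *
import pickle
np.set_printoptions(precision=4,suppress=True)
c3,c4=[pickle.load(open(f"w{i}.pkl","rb")) for i in(3,4)]
yaw=lambda v:np.degrees(np.arctan2(v[1],v[0]))
q3=np.array([(174,255),(244,255),(175,283),(243,283)],float);q4=np.array([(225,217),(297,217),(226,248),(297,248)],float)
for _ in range(2): q3=bright(c3["color"],q3,4);q4=bright(c4["color"],q4,4)
S=tri(c3,q3,c4,q4);print(S,S.mean(0),[yaw(S[b]-S[a]) for a,b in((0,2),(1,3))],[yaw(S[b]-S[a])-90 for a,b in((0,1),(2,3))])
b3=unc([(82,96),(263,96),(96,377),(273,378)],5,(175,160));b4=unc([(103,68),(293,68),(103,366),(291,366)],5,(222,125))
B=tri(c3,b3[:2],c4,b4[:2]);print("block front",B,yaw(B[1]-B[0])-90)
for c,b in((c3,b3),(c4,b4)):
    p=plane(c,b,.057);print(p[:2].mean(0),np.linalg.norm(p[1]-p[0]),yaw(p[2]-p[0]),yaw(p[3]-p[1]))
ps=np.radians(-13.3);ax=np.array([np.cos(ps),np.sin(ps),0]);ay=np.array([-ax[1],ax[0],0])
o=S.mean(0)-.09*ax;print("sled origin",o)
f=plane(c4,b4[:2],.057).mean(0);print("front in sled",(f-o)@ax,(f-o)@ay,"block centre",f+.07*ax)
s=r.sense();p=s["position"];Rt=np.array(s["ee_rot"]);print("tool yaw",yaw(Rt[:,0])-180,p)
g=f+.03*ax;print("grasp",g)
for z in(.12,.042): g[2]=z;print(Rt.T@(g-p)/.5)
```

```text
[[ 0.5419 -0.2974  0.0802]
 [ 0.5615 -0.2149  0.0804]
 [ 0.5811 -0.3068  0.0796]
 [ 0.6003 -0.2241  0.0803]] [ 0.5712 -0.2608  0.0801] [np.float64(-13.453577773181891), np.float64(-13.436441820783235)] [np.float64(-13.315543298058515), np.float64(-13.028520051694457)]
block front [[ 0.4601 -0.2574  0.0533]
 [ 0.4699 -0.2135  0.0551]] -12.664270396346637
[ 0.4645 -0.2348  0.057 ] 0.04420089382726711 -13.870534098138188 -12.816948455073078
[ 0.4647 -0.2354  0.057 ] 0.0446639481096006 -13.980584463145382 -12.43205991292874
sled origin [ 0.4836 -0.2401  0.0801]
front in sled -0.019492397113392203 0.00026172055173344626 block centre [ 0.5328 -0.2515  0.057 ]
tool yaw -12.971010108320485 [ 0.4949 -0.2438  0.2993]
grasp [ 0.4939 -0.2423  0.057 ]
[0.0015 0.0024 0.3585]
[0.001  0.0023 0.5145]
```

Emit:
{"name": "carry_out", "arguments": {"commands": [[0, 0, 0.06, 0.01, 1], [0.001, 0.002, 0.14, 0.01, 1], [0.001, 0.002, 0.22, 0.01, 1], [0.001, 0.002, 0.3, 0.01, 1], [0.001, 0.002, 0.36, 0.01, 1], [0.001, 0.002, 0.41, 0.01, 1], [0.001, 0.002, 0.45, 0.01, 1], [0.001, 0.002, 0.48, 0.01, 1], [0.001, 0.002, 0.5, 0.01, 1], [0.001, 0.002, 0.512, 0.01, 1], [0.001, 0.002, 0.512, 0.01, 1]]}}

```text
t: 5.03
position: [0.4936, -0.2413, 0.0427]
ee_rot: [[-0.974, 0.228, -0.004], [0.228, 0.974, 0.002], [0.004, 0.001, -1.0]]
force: [-0.2, -0.7, 0.1]
gripper_width: 0.0854
```

Run:
```python
from h import *
s=r.sense();print(s["t"],s["position"],s["force"],s["ee_rot"].__class__)
c=r.capture("wrist");cv2.imwrite("pics/w5.png",c["color"])
```

```text
5.0333 [ 0.49360793 -0.24133455  0.04269346] [-0.20615808 -0.72626925  0.08694099] <class 'numpy.ndarray'>
```

View pics/w5.png

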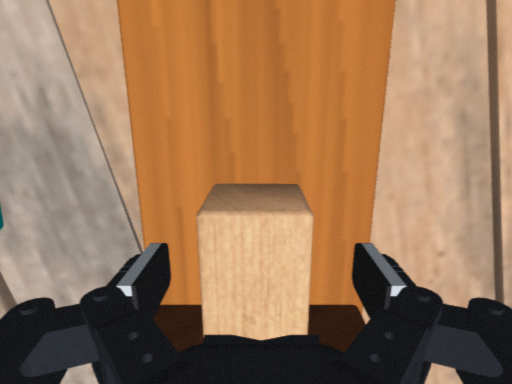

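The block, at cols 198–312, sits nearly centred between the pads, at 168 and 355. Closing now.

Emit:
{"name": "carry_out", "arguments": {"commands": [[0, 0, 0, 0, 0.7], [0, 0, 0, 0, 0.55], [0, 0, 0, 0, 0.4], [0, 0, 0, 0, 0.4], [0, 0, 0, 0, 0.4], [0, 0, 0, 0, 0.4], [0, 0, 0, 0, 0.4], [0, 0, 0, 0, 0.4]], "force": 60}}

```text
t: 5.75
position: [0.4948, -0.2424, 0.0447]
ee_rot: [[-0.973, 0.229, -0.001], [0.229, 0.973, 0.001], [0.001, 0.001, -1.0]]
force: [-1.5, 0.6, 5.7]
gripper_width: 0.044
```

Emit:
{"name": "carry_out", "arguments": {"commands": [[0.01, 0, -0.002, 0, 0.4], [0.03, 0, -0.002, 0, 0.4], [0.055, 0, -0.002, 0, 0.4], [0.085, 0, -0.002, 0, 0.4], [0.115, 0, -0.002, 0, 0.4], [0.145, 0, -0.002, 0, 0.4], [0.165, 0, -0.002, 0, 0.4], [0.178, 0, -0.002, 0, 0.4], [0.18, 0, -0.002, 0, 0.4], [0.18, 0, -0.002, 0, 0.4]]}}

```text
t: 6.58
position: [0.4072, -0.2218, 0.0459]
ee_rot: [[-0.973, 0.229, -0.001], [0.229, 0.973, 0.001], [0.001, 0.001, -1.0]]
force: [-0.1, -0.0, -1.4]
gripper_width: 0.044
```

Run:
```python
from h import *
s=r.sense();print(s["t"],s["position"],s["force"],s["ft_torque"],s["gripper_width"])
c=r.capture("wrist");cv2.imwrite("pics/w6.png",c["color"])
c=r.capture("side");cv2.imwrite("pics/s6.png",cv2.resize(c["color"][60:300,60:320],None,fx=2.5,fy=2.5))
```

```text
6.5833 [ 0.40720297 -0.22177331  0.0458966 ] [-0.09386077 -0.02996374 -1.43970134] [-0.00666824  0.02035808 -0.00171227] 0.04400125244035265
```

View pics/w6.png

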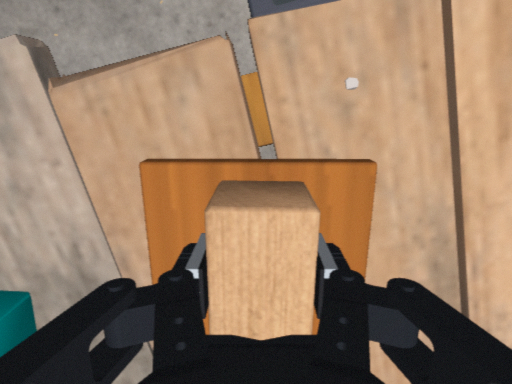

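View pics/s6.png

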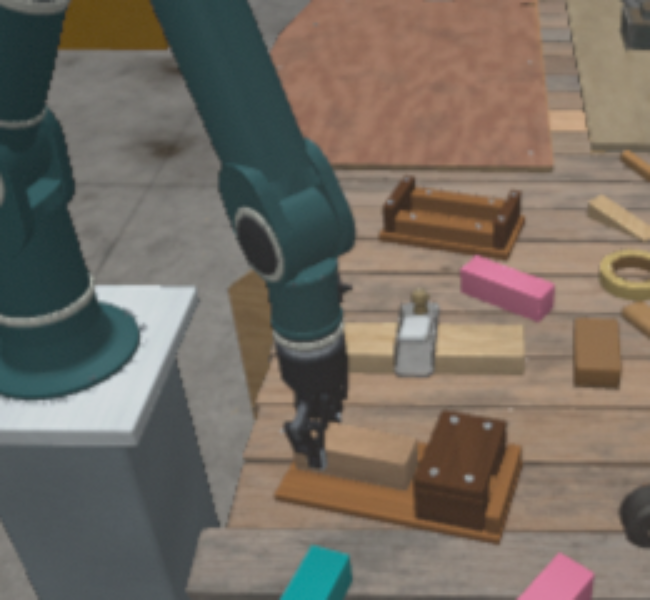

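Run:
```python
from h import *
t=r.capture("top");c=r.capture("side")
cv2.imwrite("pics/s7.png",cv2.resize(c["color"][215:275,165:275],None,fx=7,fy=7,interpolation=cv2.INTER_CUBIC))
cv2.imwrite("pics/t7.png",cv2.resize(t["color"][160:290,250:350],None,fx=4.5,fy=4.5,interpolation=cv2.INTER_CUBIC))
```

```text
(no output)
```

View pics/s7.png

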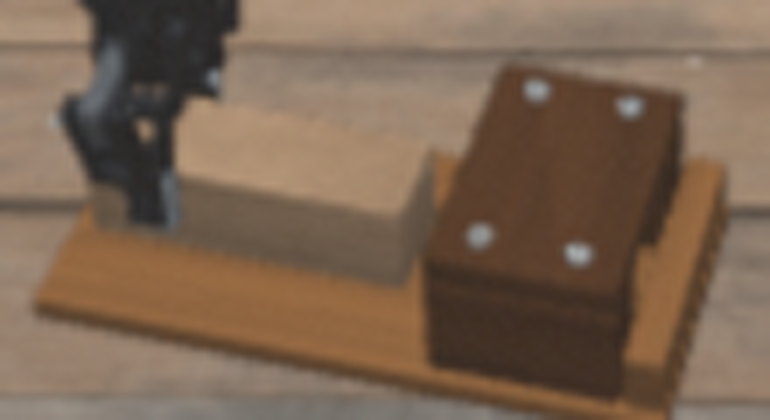

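View pics/t7.png

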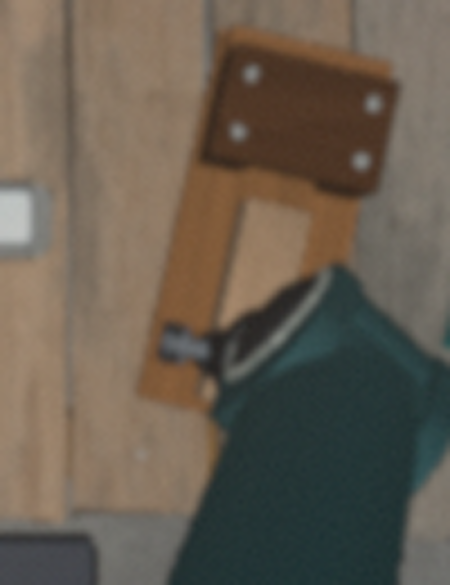

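The block is visibly clear of the bridge, with bed showing between them in both views. I'll measure where its rear top corners sit relative to the tool.

Run:
```python
from h import *
np.set_printoptions(precision=4,suppress=True)
t=r.capture("top");c=r.capture("side");s=r.sense();p=s["position"];Rt=s["ee_rot"]
a=unc([(434,152),(392,214)],7,(165,215));b=unc([(247,200),(311,211)],4.5,(250,160))
X=tri(t,b,c,a);print(X);m=X.mean(0);print("side/top on .057",plane(c,a,.057).mean(0),plane(t,b,.057).mean(0))
m=(plane(c,a,.057).mean(0)+plane(t,b,.057).mean(0))/2
ps=np.radians(-13.4);ax=np.array([np.cos(ps),np.sin(ps),0]);ay=np.array([-ax[1],ax[0],0]);o=np.array([.4836,-.2401,0])
ctr=m-.07*ax;print("ctr sled",(ctr-o)@ax,(ctr-o)@ay,"ctr in tool",Rt.T@(ctr-p), p)
```

```text
[[ 0.5177 -0.2256  0.0525]
 [ 0.5068 -0.2683  0.0601]]
side/top on .057 [ 0.5127 -0.2477  0.057 ] [ 0.5116 -0.247   0.057 ]
ctr sled -0.040527304610073825 -0.00039417305578860924 ctr in tool [-0.0376 -0.0007 -0.0113] [ 0.4076 -0.2218  0.0457]
```

Emit:
{"name": "carry_out", "arguments": {"commands": [[0, 0, -0.01, 0, 0.4], [0, 0, -0.03, 0, 0.4], [0, 0, -0.06, 0, 0.4], [0, 0, -0.095, 0, 0.4], [0, 0, -0.13, 0, 0.4], [0, 0, -0.165, 0, 0.4], [0, 0, -0.2, 0, 0.4], [0, 0, -0.235, 0, 0.4], [0, 0, -0.26, 0, 0.4], [0, 0, -0.275, 0, 0.4], [0, 0, -0.28, 0, 0.4], [0, 0, -0.28, 0, 0.4]]}}

```text
t: 7.88
position: [0.408, -0.2219, 0.1864]
ee_rot: [[-0.973, 0.229, 0.001], [0.229, 0.973, 0.001], [-0.0, 0.001, -1.0]]
force: [0.6, 0.1, -1.6]
gripper_width: 0.0442
```

Run:
```python
from h import *
np.set_printoptions(precision=4,suppress=True)
s=r.sense();p=s["position"];R=s["ee_rot"];print(s["t"],p,R,s["force"],s["gripper_width"])
print(R.T@(np.array([.5013,.3334,.186])-p)/.5)
c=r.capture("side");cv2.imwrite("pics/s8.png",c["color"]);c=r.capture("wrist");cv2.imwrite("pics/w8.png",c["color"])
```

```text
7.8833 [ 0.408  -0.2219  0.1864] [[-0.9735  0.2287  0.0006]
 [ 0.2287  0.9735  0.0005]
 [-0.0005  0.0007 -1.    ]] [ 0.5691  0.0854 -1.599 ] 0.0442346289408973
[0.0722 1.1238 0.0015]
```

View pics/s8.png

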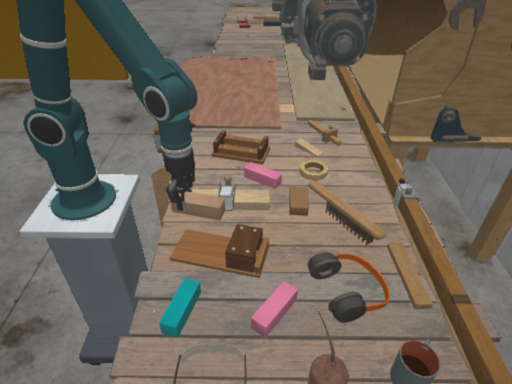

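View pics/w8.png

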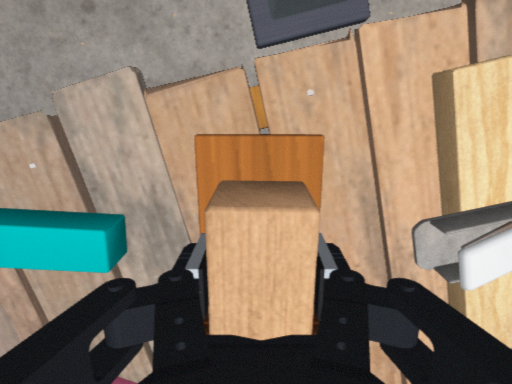

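The block looks the same in the wrist view as before the lift (front top edge at rows 182–210), so it hasn't slipped. Now carrying it across.

Emit:
{"name": "carry_out", "arguments": {"commands": [[0.001, 0.01, 0, 0, 0.4], [0.002, 0.03, 0, 0, 0.4], [0.004, 0.06, 0, 0, 0.4], [0.007, 0.1, 0, 0, 0.4], [0.01, 0.15, 0, 0, 0.4], [0.013, 0.21, 0, 0, 0.4], [0.017, 0.27, 0, 0, 0.4], [0.021, 0.33, 0, 0, 0.4], [0.025, 0.39, 0, 0, 0.4], [0.029, 0.45, 0, 0, 0.4], [0.033, 0.51, 0, 0, 0.4], [0.037, 0.57, 0, 0, 0.4], [0.041, 0.63, 0, 0, 0.4], [0.045, 0.69, 0, 0, 0.4], [0.049, 0.75, 0, 0, 0.4], [0.052, 0.8, 0, 0, 0.4], [0.055, 0.84, 0, 0, 0.4], [0.057, 0.87, 0, 0, 0.4], [0.058, 0.89, 0, 0, 0.4], [0.059, 0.9, 0, 0, 0.4]]}}

```text
t: 9.65
position: [0.4813, 0.2242, 0.185]
ee_rot: [[-0.974, 0.228, -0.003], [0.228, 0.974, 0.001], [0.003, -0.0, -1.0]]
force: [-1.2, -0.2, -2.0]
gripper_width: 0.0441
```

Run:
```python
from h import *
np.set_printoptions(precision=4,suppress=True)
s=r.sense();p=s["position"];R=s["ee_rot"];print(s["t"],p,s["force"],s["gripper_width"],np.degrees(np.arctan2(-R[1,0],-R[0,0])))
print(R.T@(np.array([.5013,.3334,.186])-p)/.5)
```

```text
9.65 [0.4813 0.2242 0.185 ] [-1.1619 -0.2304 -2.0479] 0.044077387721607755 -13.153345398559416
[ 0.0107  0.2217 -0.0021]
```

Emit:
{"name": "carry_out", "arguments": {"commands": [[0.001, 0.02, 0, 0.01, 0.4], [0.003, 0.05, 0, 0.02, 0.4], [0.005, 0.09, -0.001, 0.03, 0.4], [0.007, 0.13, -0.001, 0.04, 0.4], [0.009, 0.17, -0.002, 0.05, 0.4], [0.01, 0.2, -0.002, 0.05, 0.4], [0.011, 0.215, -0.002, 0.05, 0.4], [0.011, 0.222, -0.002, 0.05, 0.4], [0.011, 0.222, -0.002, 0.05, 0.4], [0.011, 0.222, -0.002, 0.05, 0.4]]}}

```text
t: 10.48
position: [0.5013, 0.3322, 0.1858]
ee_rot: [[-0.967, 0.254, -0.003], [0.254, 0.967, -0.0], [0.003, -0.001, -1.0]]
force: [0.3, 0.2, -2.1]
gripper_width: 0.0443
```

Run:
```python
from h import *
np.set_printoptions(precision=4,suppress=True)
s=r.sense();p=s["position"];R=s["ee_rot"];print(s["t"],p,s["force"],s["gripper_width"],np.degrees(np.arctan2(-R[1,0],-R[0,0])))
print(R.T@(np.array([.5013,.3334,.12])-p)/.5)
c=r.capture("side");cv2.imwrite("pics/s9.png",cv2.resize(c["color"][80:190,165:295],None,fx=6,fy=5.4)if 0 else cv2.resize(c["color"][90:190,170:290],None,fx=6,fy=6,interpolation=cv2.INTER_CUBIC));c=r.capture("top");cv2.imwrite("pics/t9.png",cv2.resize(c["color"][140:290,80:260],None,fx=4,fy=4,interpolation=cv2.INTER_CUBIC));c=r.capture("wrist");cv2.imwrite("pics/w9.png",c["color"])
```

```text
10.4833 [0.5013 0.3322 0.1858] [ 0.318   0.189  -2.1442] 0.04426115604315846 -14.74076115912174
[0.0002 0.0025 0.1316]
```

View pics/s9.png

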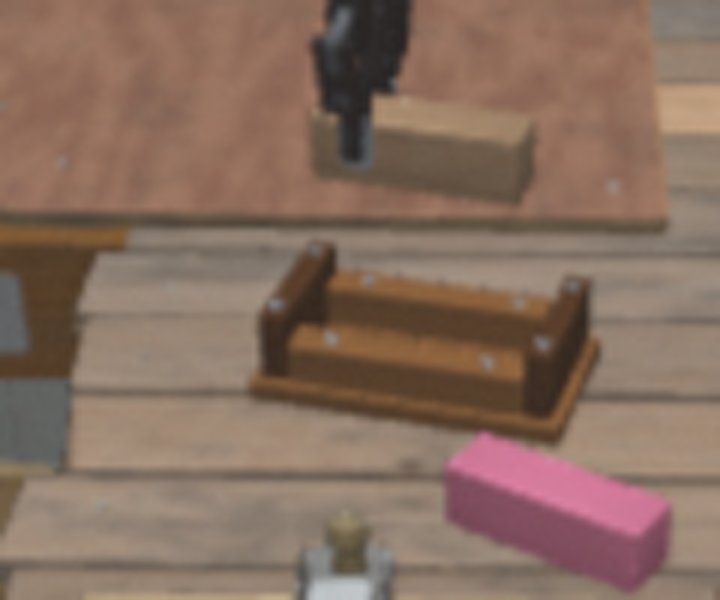

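View pics/t9.png

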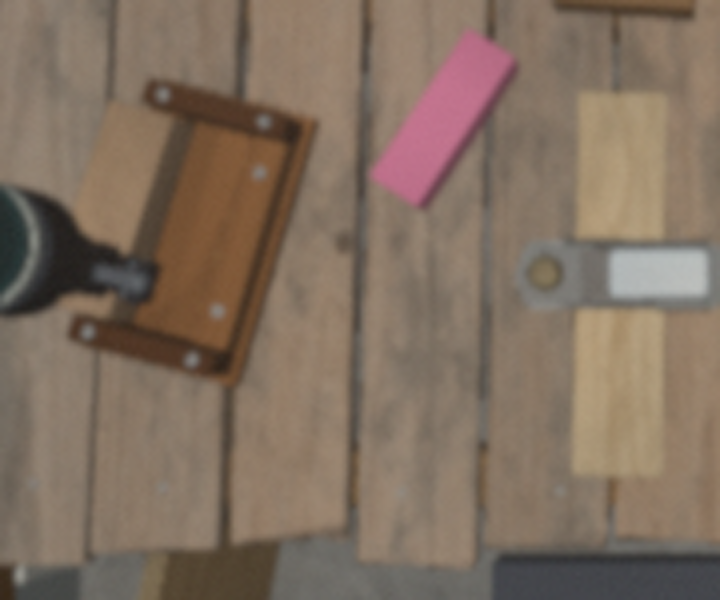

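View pics/w9.png

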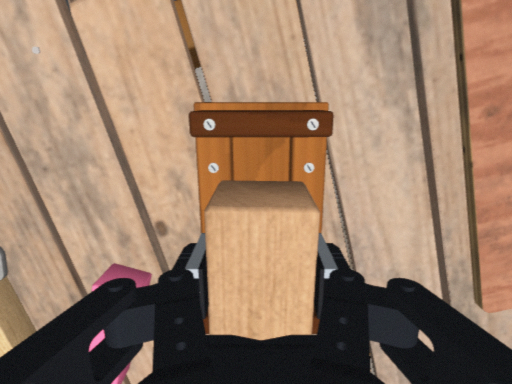

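Run:
```python
from h import *
np.set_printoptions(precision=4,suppress=True)
w=r.capture("wrist");t=r.capture("top");c=r.capture("side");s=r.sense();p=s["position"];R=s["ee_rot"]
cv2.imwrite("pics/w10z.png",cv2.resize(w["color"][170:230,190:340],None,fx=5,fy=5,interpolation=cv2.INTER_CUBIC))
a=plane(w,[(207,210.),(319,210)],p[2]+.0113);print("front w",a,np.linalg.norm(a[1]-a[0]))
ax=-R[:,0];print("ctr from front",a.mean(0)+.07*ax)
b=unc([(108,102),(188,122)],4,(80,140));q=unc([(533,120),(520,143)],6,(170,90))
X=tri(t,b,c,q);print("rear",X);pl=plane(t,b,p[2]+.0113);print(pl,pl.mean(0)-.07*ax)
q2=unc([(314,108),(312,177),(520,201),(520,143)],6,(170,90))
print("side px len",q2)
print("predict", p+.0385*ax)
```

```text
front w [[0.4669 0.3211 0.1974]
 [0.4779 0.363  0.1974]] 0.043305452892124834
ctr from front [0.5401 0.3243 0.1973]
rear [[0.6095 0.3267 0.1946]
 [0.5983 0.2701 0.205 ]]
[[0.6079 0.3254 0.1974]
 [0.5948 0.2721 0.1974]] [0.5336 0.3165 0.1976]
side px len [[221.9167 107.5833]
 [221.5833 119.0833]
 [256.25   123.0833]
 [256.25   113.4167]]
predict [0.5385 0.3232 0.186 ]
```

View pics/w10z.png

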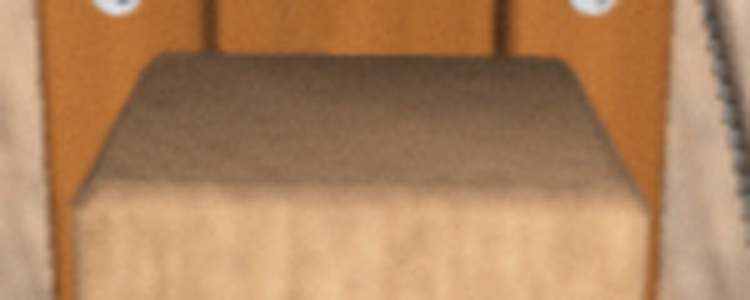

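Run:
```python
from h import *
np.set_printoptions(precision=4,suppress=True)
w=r.capture("wrist");s=r.sense();p=s["position"];R=s["ee_rot"]
tp=unc([(74,203),(647,203)],5,(190,170));bt=unc([(160,53),(572,58)],5,(190,170))
for n,q in(("top",tp),("bot",bt)):
    for h in np.arange(-.04,.0201,.0025):
        a=plane(w,q,p[2]+h);d=np.linalg.norm(a[1]-a[0])
        if .043<d<.047: print(n,h,d,(a.mean(0)-p)@-R[:,0],(a.mean(0)-p)@R[:,1])
```

```text
top 0.005000000000000039 0.04682122404721671 -0.028160274409028636 0.0013880549899320611
top 0.007500000000000041 0.045839484009059815 -0.02904151569308466 0.0013793088156134924
top 0.010000000000000044 0.044857743970903 -0.02992275697714079 0.0013705626412948934
top 0.012500000000000046 0.04387600393274606 -0.030803998261196813 0.0013618164669763244
bot -0.04 0.04511962671500919 -0.02938115414973735 0.0021493298318297663
bot -0.0375 0.044432791605067565 -0.0300023454710355 0.0021313916254148894
bot -0.034999999999999996 0.04374595649512598 -0.03062353679233366 0.0021134534190000646
bot -0.032499999999999994 0.04305912138518442 -0.031244728113631742 0.0020955152125851483
```

Emit:
{"name": "carry_out", "arguments": {"commands": [[0, 0.002, 0.01, 0, 0.4], [0, 0.002, 0.03, 0, 0.4], [0, 0.002, 0.05, 0, 0.4], [0, 0.002, 0.07, 0, 0.4], [0, 0.002, 0.09, 0, 0.4], [0, 0.002, 0.11, 0, 0.4], [0, 0.002, 0.125, 0, 0.4], [0, 0.002, 0.13, 0, 0.4], [0, 0.002, 0.13, 0, 0.4]]}}

```text
t: 11.58
position: [0.5009, 0.3338, 0.12]
ee_rot: [[-0.967, 0.254, -0.004], [0.254, 0.967, -0.001], [0.004, -0.002, -1.0]]
force: [-0.3, -0.1, -1.6]
gripper_width: 0.0441
```

Emit:
{"name": "carry_out", "arguments": {"commands": [[0, 0, 0.01, 0, 0.4], [0.001, -0.001, 0.02, 0, 0.4], [0.001, -0.001, 0.03, 0, 0.4], [0.001, -0.001, 0.04, 0, 0.4], [0.001, -0.001, 0.047, 0, 0.4], [0.001, -0.001, 0.051, 0, 0.4], [0.001, -0.001, 0.052, 0, 0.4], [0.001, -0.001, 0.052, 0, 0.4], [0.001, -0.001, 0.052, 0, 0.4], [0.001, -0.001, 0.052, 0, 0.4], [0.001, -0.001, 0.052, 0, 0.4], [0.001, -0.001, 0.052, 0, 0.4]]}}

```text
t: 12.58
position: [0.5003, 0.3335, 0.0942]
ee_rot: [[-0.967, 0.254, -0.004], [0.254, 0.967, -0.0], [0.003, -0.001, -1.0]]
force: [-0.3, -0.1, -1.5]
gripper_width: 0.0439
```

Run:
```python
from h import *
np.set_printoptions(precision=4,suppress=True)
w=r.capture("wrist");t=r.capture("top");c=r.capture("side");s=r.sense();p=s["position"];R=s["ee_rot"];print(s["t"],p,s["force"],np.abs(s["qvel"]).max(),np.degrees(np.arctan2(-R[1,0],-R[0,0])),R[:,2])
cv2.imwrite("pics/w11.png",w["color"])
cv2.imwrite("pics/s11.png",cv2.resize(c["color"][110:180,195:285],None,fx=8,fy=8,interpolation=cv2.INTER_CUBIC))
cv2.imwrite("pics/t11.png",cv2.resize(t["color"][150:250,90:170],None,fx=6,fy=6,interpolation=cv2.INTER_CUBIC))
```

```text
12.7333 [0.5003 0.3335 0.0941] [ 0.3309 -0.4831 -1.3903] 0.07885411497608723 -14.693913685848848 [-0.0038 -0.0005 -1.    ]
```

View pics/w11.png

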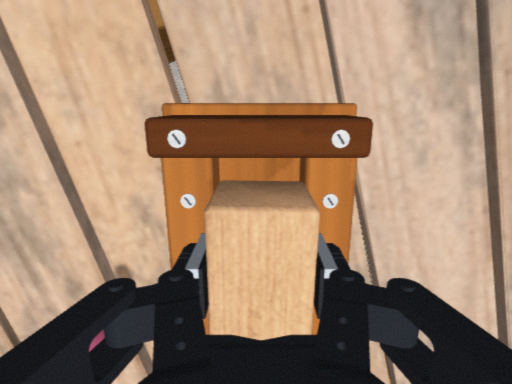

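View pics/s11.png

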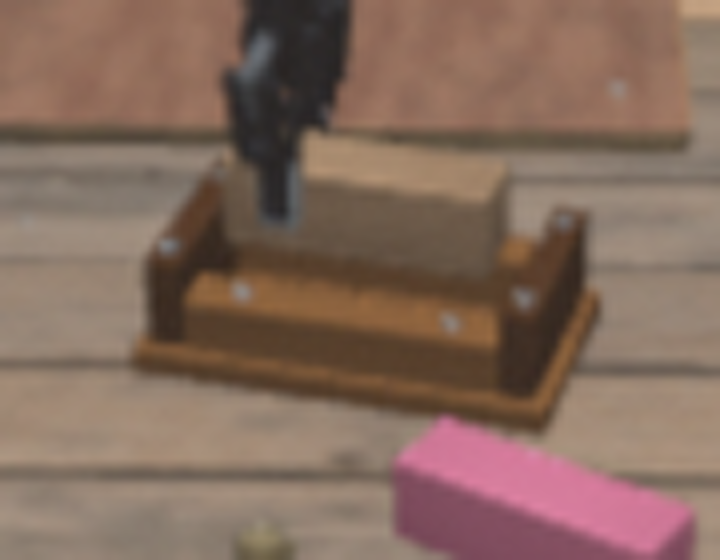

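View pics/t11.png

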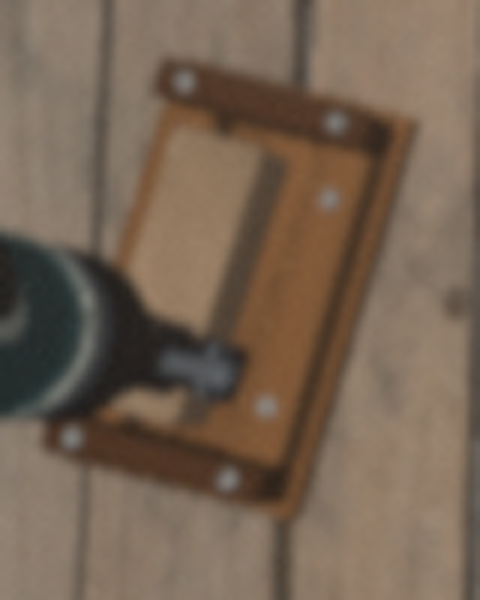

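Run:
```python
from h import *
np.set_printoptions(precision=4,suppress=True)
w=r.capture("wrist");s=r.sense();p=s["position"];R=s["ee_rot"]
ps=np.radians(-14.7);ax=np.array([np.cos(ps),np.sin(ps),0]);ay=np.array([-ax[1],ax[0],0]);o=np.array([.5385,.3236,0])
sc=bright(w["color"],bright(w["color"],np.array([(188,201),(330,201.)]),5),5)
se=bright(w["color"],bright(w["color"],np.array([(176,138.),(341,138)]),6),6)
L=lambda X:np.c_[(X-o)@ax,(X-o)@ay]
print("cheek screws now",L(plane(w,sc,.046)).mean(0),"(expected",L(np.array([[.4747,.2975,0],[.4958,.3778,0]])).mean(0),") end",L(plane(w,se,.066)).mean(0),L(np.array([[.4382,.3087,0],[.4586,.3859,0]])).mean(0))
tp=unc([(74,203),(647,203)],5,(190,170));bt=unc([(160,53),(572,58)],5,(190,170))
print("block top/bot front + .07",L(plane(w,tp,p[2]+.0103)).mean(0)+[.07,0],L(plane(w,bt,p[2]-.0347)).mean(0)+[.07,0])
# side view: block underside at y- edge
c=r.capture("side");t=r.capture("top")
bs=unc([(228,243),(493,278)],8,(195,110))
Y=np.array([o-.07*ax-.0225*ay,o+.07*ax-.0225*ay])
for z in(.05,.055,.06,.065,.07):
    Y[:,2]=z;print(z,proj(c,Y)-bs)
```

```text
cheek screws now [-0.0568  0.0007] (expected [-0.0551  0.0001] ) end [-0.0952  0.0006] [-0.0932  0.0001]
block top/bot front + .07 [0.0005 0.0014] [-0.0003  0.0021]
0.05 [[-0.506   2.6413]
 [-0.756   3.1182]]
0.055 [[-0.5625  1.5789]
 [-0.7454  2.0457]]
0.06 [[-0.6193  0.5122]
 [-0.7349  0.9689]]
0.065 [[-0.6763 -0.5588]
 [-0.7242 -0.1125]]
0.07 [[-0.7335 -1.6343]
 [-0.7136 -1.1983]]
```

Emit:
{"name": "carry_out", "arguments": {"commands": [[0.001, -0.001, 0, 0, 0.4], [0.002, -0.002, 0.001, 0, 0.4], [0.002, -0.002, 0.001, 0, 0.4], [0.002, -0.002, 0.001, 0, 0.4], [0.002, -0.002, 0.001, 0, 0.4], [0.002, -0.002, 0.001, 0, 0.4], [0.002, -0.002, 0.001, 0, 0.4], [0.002, -0.002, 0.001, 0, 0.4]]}}

```text
t: 13.55
position: [0.499, 0.3328, 0.0935]
ee_rot: [[-0.967, 0.254, -0.004], [0.254, 0.967, -0.001], [0.004, -0.001, -1.0]]
force: [-1.8, 0.2, -1.6]
gripper_width: 0.0442
```

Run:
```python
from h import *
s=r.sense();print(s["t"],s["position"],s["force"],s["gripper_width"],np.abs(s["qvel"]).max())
a=r.capture("top")["color"];b=cv2.imread("pics/top0.png")
d=np.abs(a.astype(int)-b).max(2);print("change near offcut/plane/sanding",d[155:265,205:262].max(),d[118:146,212:260].max())
w=r.capture("wrist")["color"];cv2.imwrite("pics/w12.png",w)
print(r.sign_off())
```

```text
13.55 [0.49904545 0.33277338 0.09354831] [-1.76265152  0.21761251 -1.64319078] 0.04420499370753807 0.12276953735643117
change near offcut/plane/sanding 6 6
the job is handed in; nothing more can be done
None
```

I drew the block 90 mm straight out of the sled, about 20 mm clear of the bridge, then lifted it 140 mm and carried it over the plane. It is now held still at 60 N over the cradle. I handed the job in at about 13.7 s of the 43 s allowed; no verdict is reported.

- **Position:** before a last 1 mm correction each way, the block was about 2 mm off along the trough and 1 mm across, measured against the cradle's screws in the wrist view. I did not measure it again after the correction.
- **Alignment and level:** the tool was in line with the trough to within about 0.1°. The side view suggests the block is level to about 1°.
- **Height:** the block's underside is about 15 mm above the cheeks from the wrist view, and up to about 19 mm from the side view. Both are inside the 5 to 25 mm allowed.
- **Grip and contact:** the block did not appear to slip in the gripper. The force readings at the end were only a couple of newtons, with no sign of contact with the cradle.
- **Other objects:** the offcut, plane and sanding block look unchanged in the top view from start to end.
- **Checks that disagreed:**
  - The first cradle fix from the top and side views gave heights up to about 14 mm too high, because some screws were located badly in the side view. I used two wrist views instead.
  - A rear-corner reading from the blurry top view put the block centre about 8 mm off from the wrist measurement, so I disregarded it.

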